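# Tighten a processor cooler crosswise

## Task

Finish tightening the four thumbscrews of the copper-finned cooler crosswise, so that it seats evenly. Two opposite screws already point to their yellow dots: first turn the other two, which are still loose, clockwise to their yellow dots as well, and only then go round again, turning one diagonal pair fully tight to the green dots and after it the other pair. Leave the screws let go.

Things in the scene. Friction and masses are not known exactly. Their poses are not given: they have to be found in the camera images.
- cooler: Mainboard with a low copper-finned cooler on a grey fixed tray, 180 x 180 mm. Origin: centre of the tray's underside, on the bench; z up. Memory slots along its +x edge, ports along -x. Fins 60 x 60 mm, top at 36 mm. A thumbscrew at each corner, at x, y = +-48 mm, over a fixed collar (50 mm across, top at 34 mm) with a yellow and a green dot. The board with the black cooler is already tight: not part of the job.
- screw_a (a joint): Thumbscrew at (+48, +48) mm in the cooler's frame: upright black knob, 26 mm across, 40 to 70 mm above the bench, grip at any yaw; turns on the spot, stays where left, friction 0.05 N m. Angle in rad, growing CLOCKWISE from above: 0 = loose (white pointer to the cooler's +x), 1.05 = at the yellow dot, 2.09 = at the green dot, tight, hard stop. Opposite screw_c. Starts about at yellow.
- screw_b (a joint): Thumbscrew at (+48, -48) mm in the cooler's frame: upright black knob, 26 mm across, 40 to 70 mm above the bench, grip at any yaw; turns on the spot, stays where left, friction 0.05 N m. Angle in rad, growing CLOCKWISE from above: 0 = loose (white pointer to the cooler's +x), 1.05 = at the yellow dot, 2.09 = at the green dot, tight, hard stop. Opposite screw_d. Starts about loose.
- screw_c (a joint): Thumbscrew at (-48, -48) mm in the cooler's frame: upright black knob, 26 mm across, 40 to 70 mm above the bench, grip at any yaw; turns on the spot, stays where left, friction 0.05 N m. Angle in rad, growing CLOCKWISE from above: 0 = loose (white pointer to the cooler's +x), 1.05 = at the yellow dot, 2.09 = at the green dot, tight, hard stop. Opposite screw_a. Starts about at yellow.
- screw_d (a joint): Thumbscrew at (-48, +48) mm in the cooler's frame: upright black knob, 26 mm across, 40 to 70 mm above the bench, grip at any yaw; turns on the spot, stays where left, friction 0.05 N m. Angle in rad, growing CLOCKWISE from above: 0 = loose (white pointer to the cooler's +x), 1.05 = at the yellow dot, 2.09 = at the green dot, tight, hard stop. Opposite screw_b. Starts about loose.

How it is judged:
On the way, in this order (a step that is already met when the one before it is completed fails the run):
1. First pass: the two loose screws (b and d) are turned to yellow as well, so that all four point to yellow (0.70 to 1.42 rad) (value of joint screw_a between 0.7 and 1.42 rad and value of joint screw_b between 0.7 and 1.42 rad and value of joint screw_c between 0.7 and 1.42 rad and value of joint screw_d between 0.7 and 1.42 rad), for 0.2 s.
2. Second pass, first diagonal: two opposite screws are fully tight (over 1.88 rad) while the other two are still at yellow (0.70 to 1.42 rad) (((value of joint each of screw_a, screw_c above 1.88 rad and value of joint screw_b between 0.7 and 1.42 rad and value of joint screw_d between 0.7 and 1.42 rad) or (value of joint each of screw_b, screw_d above 1.88 rad and value of joint screw_a between 0.7 and 1.42 rad and value of joint screw_c between 0.7 and 1.42 rad))), for 0.2 s.
At the end, for the whole second after the job is handed in: All four screws of the copper-finned cooler are fully tight: pointers at the green dots, each joint over 1.88 rad (within about 12 degrees of the stop) (value of joint each of screw_a, screw_b, screw_c, screw_d above 1.88 rad); the robot touches nothing.
It fails at once if A screw is brought near tight (over 1.6 rad) while another is still loose (under 0.6 rad) (value of joint any of screw_a, screw_b, screw_c, screw_d above 1.6 rad and value of joint any of screw_a, screw_b, screw_c, screw_d below 0.6 rad).
It also fails if it takes over 72 s, if anything falls off the work surface, if the arm or the gripper's body presses on something with over 40 N, if the wrist force passes 120 N, or if a joint passes its speed limit or range.

## Robot

A 6-joint arm with a two-finger parallel gripper is mounted at the origin on the work surface. World frame = base frame: x ahead of the robot, y to its left, z up, the work surface at z = 0. Lengths are in m, angles in rad, forces in N, time in s.
With the tool pointing down it reaches from about 0.325 to 0.9 m from the base axis. Payload 6.1 kg.
Tool frame: the origin (TCP) lies midway between the tips of the shut fingers; the grasp point (between the pads) lies 19 mm behind it; x points along the fingers, y is the direction in which the jaws open and shut, and the axes are right-handed (so a half turn about x gives the same grasp; the last joint's range is limited). The gripper opens to 85 mm and grips with 20 to 120 N. Pads are 22 mm wide; open, the fingers measure 114 mm over their backs; the gripper's body (76 mm by 85 mm) begins 54 mm behind the grasp point. The pads swing forward as they close: fully open they stand 13 mm farther back than shut.
Start: joints at [1.146, 0.22, 1.526, -0, 1.395, -0.126], TCP at [0.184, 0.597, 0.231] pointing down, gripper open.
Joint ranges: [-2.98, 2.98], [-0.91, 2.08], [0.09, 2.57], [-1.24, 4.39], [0.2, 2.65], [-2.68, 2.68]. Speed limits (rad/s): [2.57, 2.57, 3.01, 3.14, 3.14, 3.14].

## Interface

Orientations are given as [roll, pitch, yaw] about the fixed x, y, z axes, in that order (R = Rz(yaw) Ry(pitch) Rx(roll)).
In Python, from plant import movep, move_l, set_joints, gripper_to, hold, inverse_kinematics, observe, get_image, get_calibration, Unreachable, job_done gives the robot as it stands. Calls block until the motion is done:
- movep(position, orientation): joint-space move of the TCP to a pose.
- move_l(position, feed=0.15, rotation=None, max_force=None): straight line of the TCP; rotation=None keeps the orientation; feed is the mean speed in m/s. With max_force (N) it stops when the force on the tool has changed by that much, and returns True; else False.
- set_joints(angles): joint-space move.
- gripper_to(opening, f_grip=None): finger opening in m; f_grip is the grip in N (None keeps the last); returns when the fingers have stopped.
- hold(seconds).
- inverse_kinematics(position, orientation): joint angles nearest the present ones, or None.
- observe(): the state.
- get_image(name): name is "scene" or "top" or "wrist"; returns (picture, depth): 384x512x3 uint8, red, green, blue; 384x512 float32, m along the optical axis (not along the pixel's ray), 0 where there is no reading.
- get_calibration(name): a dict with "intrinsics" (3x3 intrinsics, pixels), "world_from_camera" (4x4, takes a point from camera to world coordinates). Camera axes: x right, y down, z forward; pixel columns grow to the right and rows downward; lengths in m; the calibration is good to about 2 mm. A picture is of the moment at which its call begins: read the wrist's pose just before it. get_calibration takes no time and is no camera call; for the wrist camera it gives the pose at the moment of the call.
A pose or a line that the arm cannot do raises Unreachable and nothing moves.
- job_done(): hands the job in, once; it reports no verdict.
The state is a dict: "time_s": time; "q": joint angles; "joint_velocities": joint speeds; "joint_torque": joint torques, N m; "eef_pos": TCP position; "tcp_rot": TCP orientation; "ft_force": force on the tool from outside, world axes, zero at the start; "torque": the same for the moment, N m; "opening": finger opening in m.
Only numpy, scipy, OpenCV 4.12 (cv2) and the standard library are available. Lean on these libraries where they do the work, as an engineer would, in place of code of your own. Each camera call takes 0.05 s, during which the arm holds its last target.

## Working session

There is one attempt and no reset: what is moved stays moved. The work goes in short steps, each a Python script; the robot and the scene stay as the last script left them, time stands still between calls to the robot, and variables do not carry over. Pictures are saved under pics/ and viewed, and the job is handed in when it is done.

```bash
ls; mkdir -p pics
python3 - <<'E'
from plant import *
import cv2,numpy as np
print(observe())
for n in("top","scene","wrist"):
    c=get_calibration(n); im,d=get_image(n)
    print(n,c)
    cv2.imwrite(f"pics/{n}0.png",im[:,:,::-1]); np.save(f"pics/{n}0d.npy",d)
E
```

```text
pics
{'time_s': 0.0, 'q': array([ 1.14590197e+00,  2.21231311e-01,  1.52763303e+00, -1.86288180e-05,
        1.39469801e+00, -1.26080874e-01]), 'joint_velocities': array([6.32248115e-04, 1.14710802e-03, 2.53619422e-04, 8.03955735e-05,
       3.68875130e-04, 1.82758075e-04]), 'joint_torque': array([-4.08928390e-04, -4.96913195e+01, -3.89388156e+01, -3.34845217e-04,
        1.14321389e-02,  2.72177510e-05]), 'eef_pos': array([0.18373391, 0.59673932, 0.23018444]), 'tcp_rot': array([-1.68756927,  1.56882655, -1.98637947]), 'ft_force': array([-0.5876655 ,  0.15171636, -0.68862167]), 'torque': array([ 0.01202309, -0.02529229,  0.02524521]), 'opening': 0.08536341495119497}
top {'intrinsics': array([[453.72213359,   0.        , 250.57077258],
       [  0.        , 453.72213359, 187.74637465],
       [  0.        ,   0.        ,   1.        ]]), 'world_from_camera': array([[ 0.02825997, -0.99810365,  0.05468521,  0.48380856],
       [-0.99943746, -0.02920142, -0.01649382,  0.00379515],
       [ 0.01805942, -0.05418833, -0.99836741,  1.05383644],
       [ 0.        ,  0.        ,  0.        , 
[... 201 characters left out ...]
om_camera': array([[ 0.72592726,  0.50666624, -0.46510099,  0.87078433],
       [ 0.6876064 , -0.54946205,  0.47464608, -0.29819543],
       [-0.0150682 , -0.66436495, -0.74725643,  0.54672692],
       [ 0.        ,  0.        ,  0.        ,  1.        ]])}
wrist {'intrinsics': array([[321.10519279,   0.        , 259.76752017],
       [  0.        , 321.10519279, 190.68277177],
       [  0.        ,   0.        ,   1.        ]]), 'world_from_camera': array([[ 0.29323091,  0.91479039,  0.27780239,  0.11272737],
       [ 0.9560402 , -0.28007259, -0.08687047,  0.61763389],
       [-0.00166344,  0.29106336, -0.95670233,  0.37189506],
       [ 0.        ,  0.        ,  0.        ,  1.        ]])}
```

View pics/top0.png

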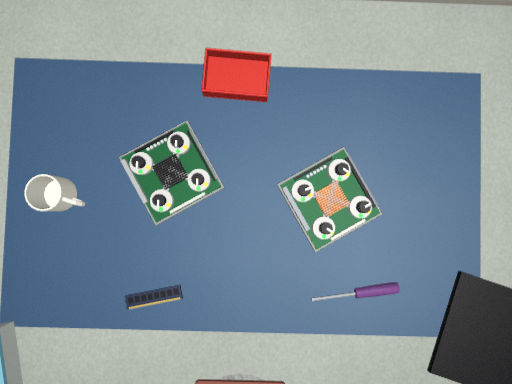

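View pics/scene0.png

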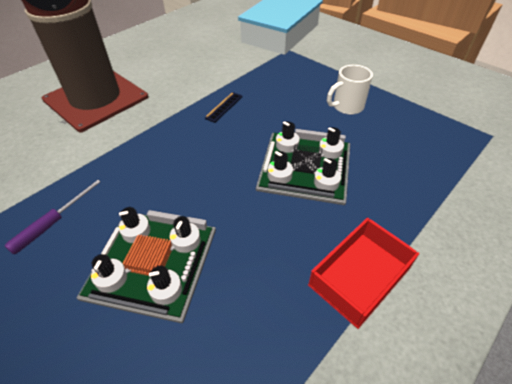

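View pics/wrist0.png

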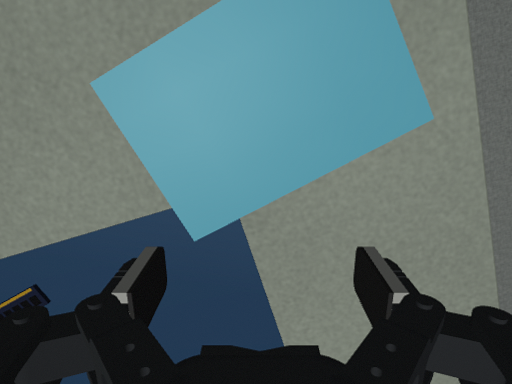

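Run:
```python
import cv2
im=cv2.imread("pics/top0.png")[140:260,270:390]
cv2.imwrite("pics/top0c.png",cv2.resize(im,None,fx=5,fy=5,interpolation=cv2.INTER_CUBIC))
im=cv2.imread("pics/scene0.png")[195:325,70:225]
cv2.imwrite("pics/scene0c.png",cv2.resize(im,None,fx=4.5,fy=4.5,interpolation=cv2.INTER_CUBIC))
```

```text
(no output)
```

View pics/top0c.png

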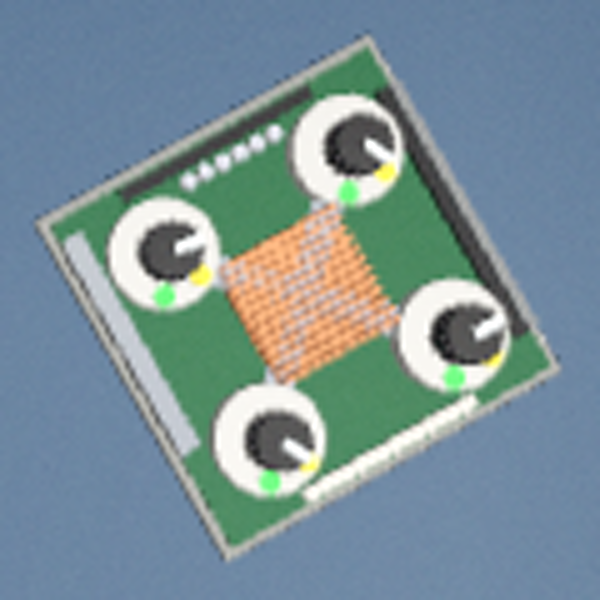

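View pics/scene0c.png

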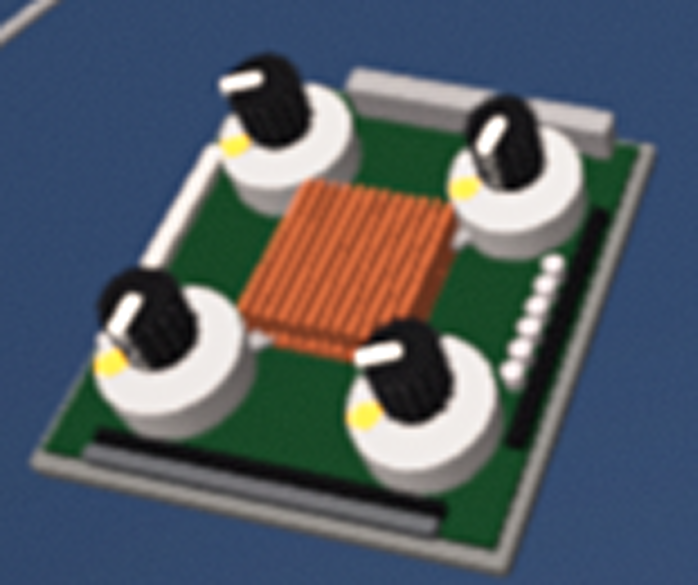

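```bash
cat > h.py <<'E'
from plant import *
import cv2,numpy as np
from scipy.spatial.transform import Rotation as R
def onplane(c,uv,z):
    K,T=c["intrinsics"],c["world_from_camera"]
    d=T[:3,:3]@np.linalg.solve(K,np.r_[uv,1.]); o=T[:3,3]
    return o+d*(z-o[2])/d[2]
def ray(c,uv):
    K,T=c["intrinsics"],c["world_from_camera"]
    d=T[:3,:3]@np.linalg.solve(K,np.r_[uv,1.]); return T[:3,3],d/np.linalg.norm(d)
def rot(yaw): # tool down (x tool = -z world), tool y at yaw (horizontal)
    x=np.array([0,0,-1.]);y=np.array([np.cos(yaw),np.sin(yaw),0]);z=np.cross(x,y)
    return R.from_matrix(np.c_[x,y,z]).as_euler("xyz")
E
python3 - 2>/dev/null <<'E'
from h import *
c=get_calibration("top")
P=np.array([onplane(c,(270+u/5-.4,140+v/5-.4),.034) for u,v in[(345,150),(455,335),(270,440),(163,253)]])
print(P.round(4)); cen=P.mean(0);print(cen)
e=P[0]+P[1]-P[2]-P[3]; th=np.arctan2(e[1],e[0]);print(th)
m=R.from_euler("xyz",observe()["tcp_rot"]).as_matrix();print(m.round(3))
for yaw in np.arange(-3.1,3.1,.3):
  print(round(yaw,2),[ (lambda q:None if q is None else q.round(2))(inverse_kinematics([p[0],p[1],.04],rot(yaw))) for p in P[[0,2]]])
# local cam in tool
w=get_calibration("wrist")["world_from_camera"];print(m.T@(w[:3,3]-observe()["eef_pos"]),(m.T@w[:3,2]))
E
```

```text
[[ 0.5866 -0.2112  0.034 ]
 [ 0.5043 -0.2624  0.034 ]
 [ 0.4548 -0.1797  0.034 ]
 [ 0.5375 -0.1296  0.034 ]]
[ 0.52083233 -0.19571917  0.034     ]
-1.030202767975493
[[-0.001  0.294  0.956]
 [-0.001  0.956 -0.294]
 [-1.    -0.001 -0.   ]]
-3.1 [array([-0.47,  0.42,  1.67,  0.  ,  1.06,  2.63]), array([-0.54,  0.13,  2.02,  0.  ,  0.99,  2.56])]
-2.8 [array([-0.47,  0.42,  1.67,  0.  ,  1.06,  2.33]), array([-0.54,  0.13,  2.02,  0.  ,  0.99,  2.26])]
-2.5 [array([-0.47,  0.42,  1.67,  0.  ,  1.06,  2.03]), array([-0.54,  0.13,  2.02,  0.  ,  0.99,  1.96])]
-2.2 [array([-0.47,  0.42,  1.67,  0.  ,  1.06,  1.73]), array([-0.54,  0.13,  2.02,  0.  ,  0.99,  1.66])]
-1.9 [array([-0.47,  0.42,  1.67,  0.  ,  1.06,  1.43]), array([-0.54,  0.13,  2.02,  0.  ,  0.99,  1.36])]
-1.6 [array([-0.47,  0.42,  1.67,  0.  ,  1.06,  1.13]), array([-0.54,  0.13,  2.02,  0.  ,  0.99,  1.06])]
-1.3 [array([-0.47,  0.42,  1.67,  0.  ,  1.06,  0.83]), array([-0.54,  0.13,  2.02,  0.  ,  0.99,  0.76])]
-1.0 [array([-0.47,  0.42,  1.67,  0.  ,  1.06,  0.53]), array([-0.54,  0.13,  2.02,  0.  ,  0.99,  0.46]
[... 511 characters left out ...]
 2.02,  0.  ,  0.99, -1.04])]
0.8 [array([-0.47,  0.42,  1.67, -0.  ,  1.06, -1.27]), array([-0.54,  0.13,  2.02,  0.  ,  0.99, -1.34])]
1.1 [array([-0.47,  0.42,  1.67,  0.  ,  1.06, -1.57]), array([-0.54,  0.13,  2.02,  0.  ,  0.99, -1.64])]
1.4 [array([-0.47,  0.42,  1.67,  0.  ,  1.06, -1.87]), array([-0.54,  0.13,  2.02,  0.  ,  0.99, -1.94])]
1.7 [array([-0.47,  0.42,  1.67,  0.  ,  1.06, -2.17]), array([-0.54,  0.13,  2.02,  0.  ,  0.99, -2.24])]
2.0 [array([-0.47,  0.42,  1.67,  0.  ,  1.06, -2.47]), array([-0.54,  0.13,  2.02,  0.  ,  0.99, -2.54])]
2.3 [None, None]
2.6 [None, None]
2.9 [None, None]
[-0.14154079 -0.00124852 -0.07403868] [9.56640202e-01 3.47879638e-04 2.91272042e-01]
```

Run:
```python
from h import *
import pickle
cen=np.array([.5208,-.1957])
o=[]
for i,dx in enumerate((-.05,.07)):
    movep([cen[0]+dx,cen[1]-dx/2,.23],rot(-.45+ i*.6)); 
    if i==0: gripper_to(.05,35)
    c=get_calibration("wrist");im,d=get_image("wrist");o.append((c,im,d))
    cv2.imwrite(f"pics/w{i+1}.png",im[:,:,::-1])
    print(observe()["time_s"],observe()["eef_pos"])
pickle.dump(o,open("w.pkl","wb"))
```

```text
3.525 [ 0.47082149 -0.17065325  0.22999824]
4.1917 [ 0.59013234 -0.23032211  0.22954185]<sys>:0: UserWarning: Gimbal lock detected. Setting third angle to zero since it is not possible to uniquely determine all angles.
```

View pics/w1.png

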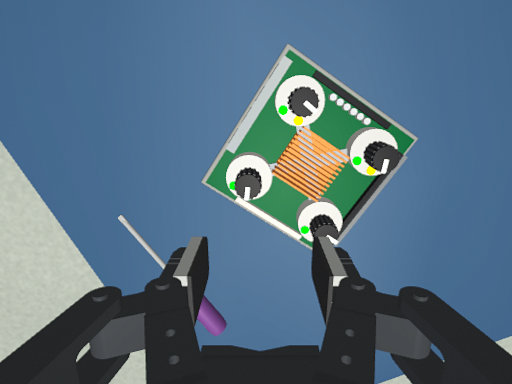

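View pics/w2.png

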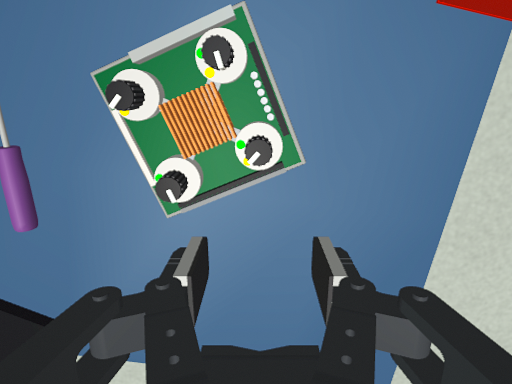

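Run:
```python
import cv2
a=cv2.imread("pics/w1.png")[40:255,200:420]
cv2.imwrite("pics/w1c.png",cv2.resize(a,None,fx=2.7,fy=2.7,interpolation=cv2.INTER_CUBIC))
a=cv2.imread("pics/w2.png")[0:220,85:310]
cv2.imwrite("pics/w2c.png",cv2.resize(a,None,fx=2.7,fy=2.7,interpolation=cv2.INTER_CUBIC))
```

```text
(no output)
```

View pics/w1c.png

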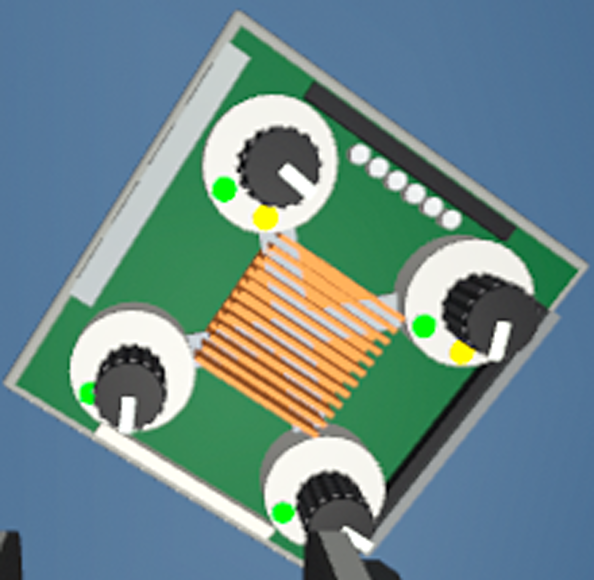

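View pics/w2c.png

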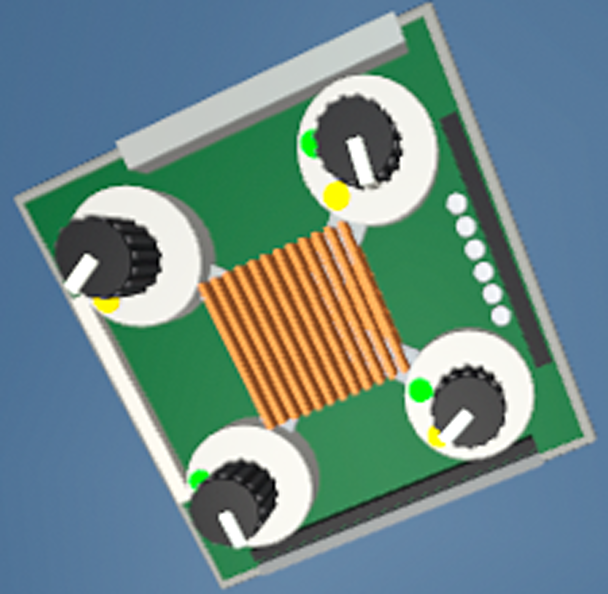

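Run:
```python
from h import *
import pickle
o=pickle.load(open("w.pkl","rb"))
off=[(200,40),(85,0)]
col=[dict(d=(271,164),a=(467,301),c=(132,370),b=(325,492)),dict(d=(367,150),a=(470,394),b=(251,487),c=(143,256))]
top=[dict(d=(288,170),a=(503,317),c=(130,395)),dict(d=(350,138),a=(469,413),c=(95,256))]
px=lambda uv,i:(uv[0]/2.7+off[i][0]-.3,uv[1]/2.7+off[i][1]-.3)
P={}
for nm,S,z in(("collar",col,.034),("knob",top,.070)):
  for k in S[0]:
    r=[ray(o[i][0],px(S[i][k],i)) for i in(0,1)]
    A=sum(np.eye(3)-np.outer(d,d) for _,d in r);b=sum((np.eye(3)-np.outer(d,d))@q for q,d in r)
    p=[onplane(o[i][0],px(S[i][k],i),z)[:2].round(4) for i in(0,1)]
    print(nm,k,np.linalg.solve(A,b).round(4),*p); P[nm+k]=np.mean(p,0)
t=get_calibration("top")
ab=dict(a=(48,48),b=(48,-48),c=(-48,-48),d=(-48,48))
L=[];W=[]
for k in P: L.append(np.array(ab[k[-1]])/1000);W.append(P[k])
L=np.array(L);W=np.array(W)
lc=L-L.mean(0);wc=W-W.mean(0)
th=np.arctan2((lc[:,0]*wc[:,1]-lc[:,1]*wc[:,0]).sum(),(lc*wc).sum())
Rm=np.array([[np.cos(th),-np.sin(th)],[np.sin(th),np.cos(th)]])
c=W.mean(0)-Rm@L.mean(0);print("th",th,"c",c, "res",(W-(L@Rm.T+c)).round(4).tolist())
for k in ab: print(k,(Rm@np.array(ab[k])/1000+c).round(4))
```

```text
collar d [ 0.5364 -0.1292  0.0353] [ 0.5366 -0.1292] [ 0.5361 -0.1292]
collar a [ 0.586  -0.2112  0.0304] [ 0.5851 -0.21  ] [ 0.5858 -0.2107]
collar c [ 0.4535 -0.1794  0.0239] [ 0.4543 -0.1781] [ 0.4578 -0.178 ]
collar b [ 0.5039 -0.2616  0.0318] [ 0.5039 -0.2605] [ 0.5043 -0.2609]
knob d [ 0.5363 -0.1303  0.0784] [ 0.5374 -0.1309] [ 0.535  -0.1296]
knob a [ 0.5864 -0.2117  0.0665] [ 0.5858 -0.2097] [ 0.5858 -0.2118]
knob c [ 0.4547 -0.1784  0.0693] [ 0.4547 -0.1783] [ 0.455  -0.1783]
th -1.027788186228638 c [ 0.5203581  -0.19478541] res [[-0.0003, -0.0003], [-0.0008, 0.0007], [0.0016, 0.0004], [0.0, -0.0], [-0.0005, -0.0014], [-0.0005, 0.0003], [0.0004, 0.0002]]
a [ 0.5863 -0.2111]
b [ 0.5041 -0.2607]
c [ 0.4545 -0.1785]
d [ 0.5367 -0.1289]
```

```bash
cat >> h.py <<'E'
import warnings;warnings.filterwarnings("ignore")
S=dict(a=(.5864,-.2112),b=(.5042,-.2610),c=(.4546,-.1788),d=(.5369,-.1291))
def turn(k,ang,yaw0=0.1,grip=35):
    p=S[k]
    movep([*p,.12],rot(yaw0))
    hit=move_l([*p,.040],feed=.12,max_force=12)
    o=observe();print(k,"down",hit,o["eef_pos"].round(4),round(o["time_s"],2))
    if hit: return False
    gripper_to(.015,grip); o=observe();print(" grip",o["opening"].round(4),o["ft_force"].round(1),o["eef_pos"].round(4))
    q=np.array(o["q"]);n=6
    for i in range(1,n+1):
        q2=q.copy();q2[5]+=ang*i/n;set_joints(q2)
    o=observe();print(" turned",(o["q"][5]-q[5]).round(3),o["ft_force"].round(1),o["torque"].round(2),round(o["time_s"],2))
    gripper_to(.05); move_l([*p,.12],feed=.2)
    print(" up",observe()["ft_force"].round(1),round(observe()["time_s"],2)); return True
def look(name,fx=2.7):
    movep([.4808,-.2257,.25],rot(-.45)) if name.startswith("w") else None
    im,_=get_image("wrist" if name.startswith("w") else "top")
    if not name.startswith("w"): im=cv2.resize(im[140:260,270:390],None,fx=5,fy=5,interpolation=cv2.INTER_CUBIC)
    cv2.imwrite(f"pics/{name}.png",im[:,:,::-1])
E
python3 - <<'E'
from h import *
turn("b",1.05)
movep([.45,-.10,.25],rot(-.45)) 
im,_=get_image("wrist");cv2.imwrite("pics/wb1.png",im[:,:,::-1])
im=cv2.resize(get_image("top")[0][140:260,270:390],None,fx=5,fy=5,interpolation=cv2.INTER_CUBIC);cv2.imwrite("pics/tb1.png",im[:,:,::-1])
print(observe()["time_s"])
E
```

```text
b down False [ 0.5051 -0.2614  0.0409] 5.63Traceback (most recent call last):
  File "<stdin>", line 2, in <module>
  File "h.py", line 22, in turn
    gripper_to(.015,grip); o=observe();print(" grip",o["opening"].round(4),o["ft_force"].round(1),o["eef_pos"].round(4))
                                                     ^^^^^^^^^^^^^^^^^^
AttributeError: 'float' object has no attribute 'round'
```

```bash
sed -i 's/o\["opening"\].round(4)/round(float(o["opening"]),4)/' h.py
python3 - <<'E'
s=open('h.py').read()
s=s.replace("grip=35):\n    p=S[k]\n","grip=35,skip=False):\n    p=S[k]\n    if skip: return turn2(k,ang,p)\n")
i=s.index("    q=np.array(o");j=s.index("def look")
body=s[i:j]
s=s[:i]+"    return turn2(k,ang,p)\ndef turn2(k,ang,p):\n    o=observe();print(o['opening'],o['ft_force'].round(1))\n"+body+s[j:]
open('h.py','w').write(s)
E
python3 - <<'E'
from h import *
turn("b",1.05,skip=True)
movep([.45,-.10,.25],rot(-.45)) 
im,_=get_image("wrist");cv2.imwrite("pics/wb1.png",im[:,:,::-1])
im=cv2.resize(get_image("top")[0][140:260,270:390],None,fx=5,fy=5,interpolation=cv2.INTER_CUBIC);cv2.imwrite("pics/tb1.png",im[:,:,::-1])
print(observe()["time_s"])
E
```

```text
0.024971580885503327 [-6.8 -0.1  8.9]
 turned 1.044 [-10.1   2.4   5.2] [ 0.37  1.45 -0.06] 7.72
 up [-0.5  0.1  0.1] 8.62
9.5917
```

View pics/wb1.png

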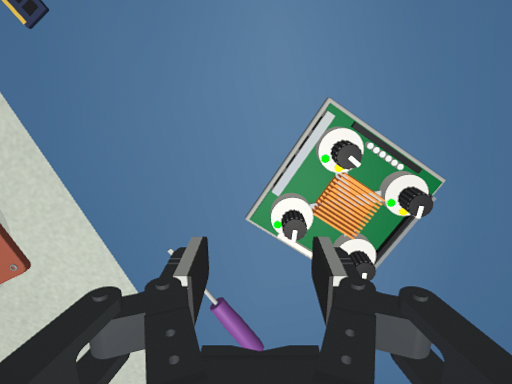

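View pics/tb1.png

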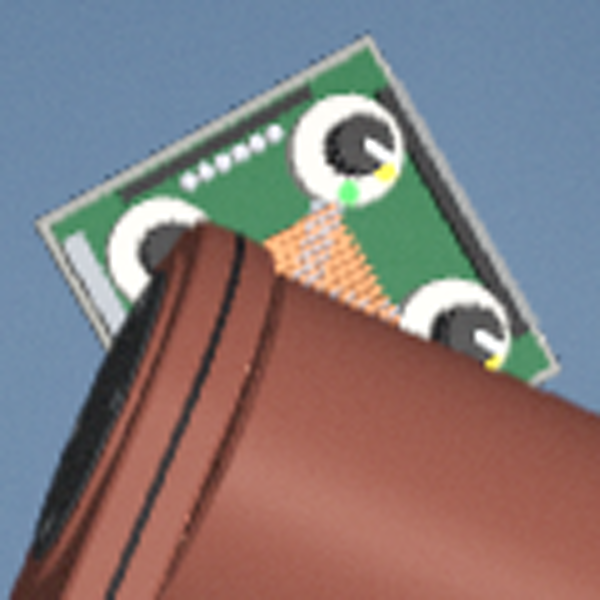

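In the top crop, b's pointer at (487,340) now points towards its yellow dot, parallel to a's. Next is d.

Run:
```python
from h import *
turn("d",1.05)
movep([.40,.22,.25],rot(.3)) 
im=cv2.resize(get_image("top")[0][140:260,270:390],None,fx=5,fy=5,interpolation=cv2.INTER_CUBIC);cv2.imwrite("pics/td1.png",im[:,:,::-1])
print(observe()["time_s"])
```

```text
d down False [ 0.5377 -0.1294  0.0411] 11.09
 grip 0.0252 [-6.3 -0.4  8.4] [ 0.5366 -0.1296  0.0414]
0.025152064839668746 [-6.3 -0.4  8.4]
 turned 1.045 [-8.8  1.6  5.5] [ 0.14  1.2  -0.05] 13.18
 up [-0.2  0.3 -1.2] 14.08
15.6083
```

View pics/td1.png

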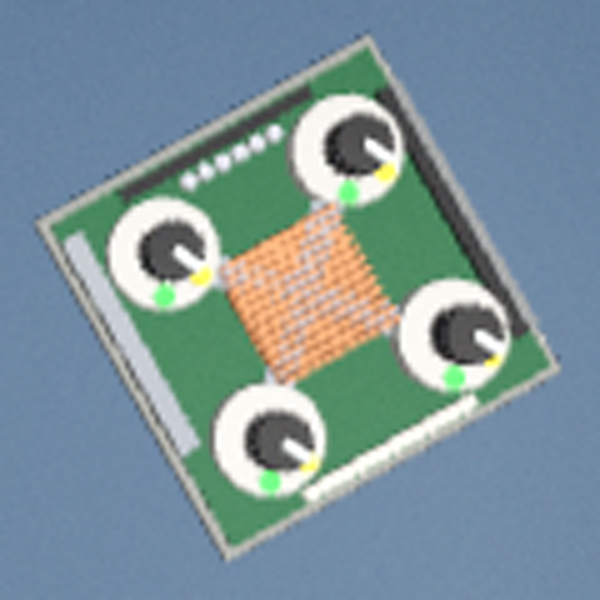

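All four pointers are parallel and aimed at the yellow dots: a (378,150), b (488,341), c (298,450), d (188,258). Next I tighten a and c.

Run:
```python
from h import *
turn("a",1.07) and turn("c",1.07)
movep([.40,.22,.25],rot(.3)) 
im=cv2.resize(get_image("top")[0][140:260,270:390],None,fx=5,fy=5,interpolation=cv2.INTER_CUBIC);cv2.imwrite("pics/tac.png",im[:,:,::-1])
print(observe()["time_s"])
```

```text
a down False [ 0.5871 -0.2114  0.0407] 18.2
 grip 0.0251 [-6.3  0.3  8.4] [ 0.586  -0.2118  0.0416]
0.025052439137312203 [-6.3  0.3  8.4]
 turned 1.065 [-6.7  1.4  3.8] [ 0.12  1.25 -0.02] 20.28
 up [-0.1  0.   0.6] 21.19
c down False [ 0.4552 -0.1791  0.0405] 23.06
 grip 0.0252 [-5.7 -0.6  6.8] [ 0.4544 -0.1793  0.0411]
0.02516134960008195 [-5.7 -0.6  6.8]
 turned 1.064 [-8.4  1.4  5.7] [0.26 1.21 0.05] 25.14
 up [-0.   0.4 -0.2] 26.05
27.6583
```

View pics/tac.png

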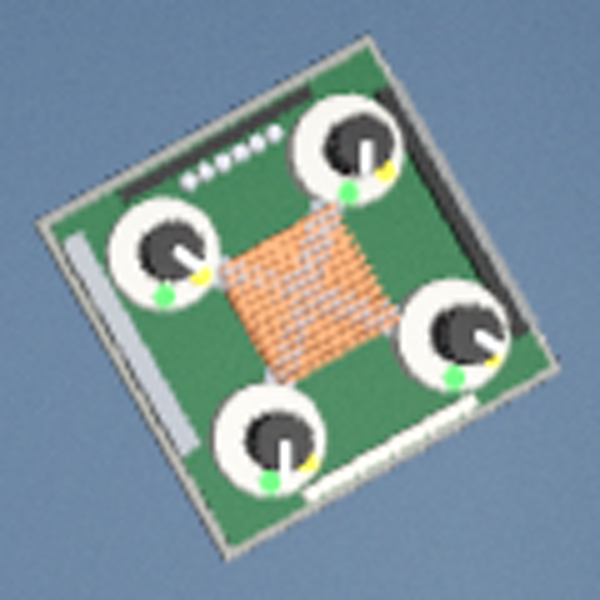

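In this view, a's pointer at (367,157) and c's at (286,458) point straight down the image. That converts to about 2.08 rad, so both are tight, while b and d are still at yellow. Next I tighten b and d.

Run:
```python
from h import *
turn("b",1.08) and turn("d",1.08)
movep([.40,.22,.25],rot(.3)) 
im=cv2.resize(get_image("top")[0][140:260,270:390],None,fx=5,fy=5,interpolation=cv2.INTER_CUBIC);cv2.imwrite("pics/tbd.png",im[:,:,::-1])
print(observe()["time_s"])
```

```text
b down False [ 0.5048 -0.2613  0.0407] 30.32
 grip 0.0254 [-6.8 -0.4  8.2] [ 0.5037 -0.2617  0.0415]
0.025363134373208508 [-6.8 -0.4  8.2]
 turned 1.073 [-10.3   1.4   6.4] [ 0.26  1.67 -0.01] 32.41
 up [-0.4 -0.  -0.2] 33.32
d down False [ 0.5375 -0.1295  0.0406] 34.96
 grip 0.0253 [-6.5 -0.4  6.1] [ 0.5366 -0.1295  0.0413]
0.02529726421842517 [-6.5 -0.4  6.1]
 turned 1.075 [-6.5  1.1  4.9] [ 0.21  1.08 -0.07] 37.04
 up [-0.7 -0.2 -0.5] 37.95
39.475
```

View pics/tbd.png

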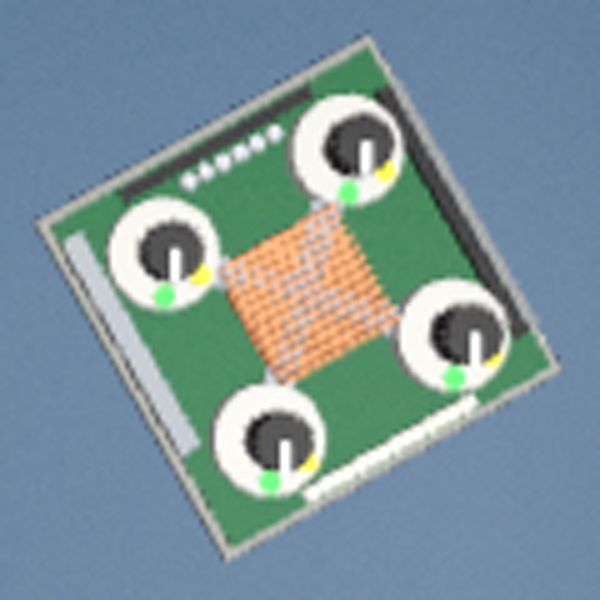

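All four pointers point straight down the image, at the green dots. I have time for one finer check from the wrist camera.

Run:
```python
from h import *
import pickle
movep([.5208-.10,-.1957+.03,.20],rot(-.3)) 
c=get_calibration("wrist");im,_=get_image("wrist");pickle.dump((c,im),open("wf.pkl","wb"))
cv2.imwrite("pics/wf.png",im[:,:,::-1])
# outline of expected knob-top
K,T=c["intrinsics"],c["world_from_camera"]
for k in S:
    p=np.linalg.inv(T)@np.r_[S[k],.07,1];u=(K@p[:3]);u=u[:2]/u[2];print(k,u.round(1))
    x,y=u.astype(int)
    if 30<x<480 and 30<y<350:
        cv2.imwrite(f"pics/wf_{k}.png",cv2.resize(im[y-30:y+30,x-30:x+30,::-1],None,fx=5,fy=5,interpolation=cv2.INTER_CUBIC))
print(observe()["time_s"])
```

```text
a [456.2 175.1]
b [374.3 249.5]
c [300.4 183.7]
d [382.4  98.8]
40.975
```

View pics/wf.png

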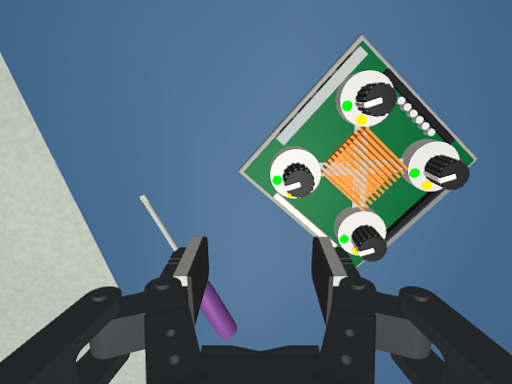

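Run:
```python
from h import *
import pickle
c,im=pickle.load(open("wf.pkl","rb"))
C=dict(a=(456,175),b=(374,249),c=(300,184),d=(382,99))
off=dict(a=(447,179),b=(365,252),c=(292,187),d=(373,103))
w=(im.min(2)>180).astype(np.uint8)
n,l,st,ce=cv2.connectedComponentsWithStats(w,connectivity=4)
for k in C:
    ids=[i for i in range(1,n) if 20<st[i,4]<250 and np.hypot(*(ce[i]-off[k]))<8]
    for i in ids:
        v,u=np.nonzero(l==i)
        P=np.array([onplane(c,(a,b),.07)[:2] for a,b in zip(u,v)])
        m=P.mean(0);_,s,V=np.linalg.svd(P-m);d=V[0]
        if d@(m-np.array(S[k]))<0:d=-d
        print(k,st[i],s.round(4),"angle",((-1.028-np.arctan2(d[1],d[0]))%(2*np.pi)).round(3))
```

```text
a [438 174  18   9  92] [0.0421 0.0132] angle 2.126
b [358 248  17   8  76] [0.0377 0.0125] angle 2.135
c [272 180  29  17 201] [0.0911 0.0412] angle 2.285
d [364  98  19  10 100] [0.0425 0.0124] angle 2.095
```

Run:
```python
from plant import *
job_done(); print(observe()["time_s"])
```

```text
the job is handed in; nothing more can be done
the job is handed in; nothing more can be done
```

I tightened all four screws of the copper-finned cooler in the required cross order and handed the job in at about 41 s.

- **Order:** I turned b then d to yellow, and a picture showed all four pointers parallel at the yellow dots. Then I tightened a and c to green, with b and d still at yellow, and last b and d to green.
- **Last checks:** in the top view all four pointers aim at their green dots, at about 2.08 rad. The wrist camera measured a at 2.13, b at 2.14 and d at 2.10 rad, slightly over the 2.09 stop, which is within measuring error.
- **One check failed:** the wrist reading for c (2.29 rad) is not usable, because its pointer merged with the white collar in the picture. For c I relied on the top view, where it is parallel to the others.
- **Forces and release:** the forces I read while gripping and turning were about 10 N per axis. At hand-in the gripper was open and clear of the screws, about 0.2 m above the bench.

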